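Hold the spring hardness tester on the end grain of a dowel

ROBOT

A 6-joint arm with a two-finger parallel gripper is mounted at the origin on a cart in front of the work surface, level with it; the furniture and walls round the work are solid. World frame = base frame: x ahead of the robot, y to its left, z up, the work surface at z = 0. Lengths are in m, angles in rad, forces in N, time in s.
With the tool pointing down it reaches from about 0.425 to 0.95 m from the base axis. Payload 3.5 kg.
Tool frame: the origin (TCP) lies at the very end of the fingers, on their centre line; the grasp point (between the pads) lies 19 mm behind it (grip_depth is the distance from the TCP to the grasp point, in m); x points along the fingers, z is the direction in which the jaws open and shut, and the axes are right-handed (so a half turn about x gives the same grasp; the last joint's range is limited). The gripper opens to 85 mm and grips with 20 to 120 N. Pads are 22 mm wide; open, the fingers measure 114 mm over their backs; the gripper's body (76 mm by 85 mm) begins 54 mm behind the grasp point. The pads swing forward as they close: fully open they stand 13 mm farther back than shut.
Start: joints at [-1.322, 0.286, 1.577, -0, 1.279, -0.15], TCP at [0.262, -0.622, 0.231] pointing down, gripper open.
Joint ranges: [-2.77, 2.77], [-0.9, 2.22], [0.21, 2.48], [-1.53, 4.67], [0.24, 2.81], [-2.84, 2.84]. Speed limits (rad/s): [2.79, 2.79, 3.14, 3.14, 3.14, 3.14].

INTERFACE

Orientations are given as a unit quaternion [x, y, z, w].
In Python, from plant import get_state, read_camera, calibration, sign_off, recognise, grip_depth gives the robot as it stands. The module is installed in compiled form; this text tells all that it offers.
- The arm moves only by the tool servo_tool, never from a script. Its argument "deltas" is a list that holds one entry, the list of rows, each a list of 4 numbers: the shift along the world's x, y, z scaled (see below), then the turn about the world's z scaled (see below). In form: [[[tx, ty, tz, spin], ...]]. A call has exactly 5 rows; each row is the pose to reach, as a shift and turn from the pose commanded when the call began; what a row does not reach only later rows make up. The controller multiplies each number of a shift by 10 cm and each number of a turn by 90 degrees. A row lasts 1/10 s, in which the tool goes at most 50 mm and 8.59 degrees, less where a joint would pass 70% of its speed; a pose out of reach is approached as far as the arm can. A call with a number of a shift or a turn outside -1 to 1 is refused whole. A call with a gripper value outside its range is refused whole. "claw" is the gripper's target within -1 to 1 (fully open at 1, half-way at 0, shut at -1), set as the call begins (left out, the last holds). The fingers move at their own pace and stop on an object; "force" is the grip in N (left out, the last holds). Time passes only in rows, so rows that repeat a pose let the fingers close, or fill a call up. It gives the time, the measured TCP pose, the force and the opening at its end, in the units of the state.
- get_state(): the state, without advancing time (a new reading comes with each control period).
- read_camera(name): name is "scene" or "top" or "wrist"; returns the picture (400x640x3 uint8, blue, green, red); there is no depth.
- calibration(name): a dict with "intrinsics" (3x3 intrinsics, pixels), "R" (3x3) and "t" (3): a world point X has camera coordinates R X + t; the wrist camera has in their place "T_tool_cam" (4x4, takes a point from camera to tool coordinates, whose origin is the TCP and whose axes are the tool frame's). Camera axes: x right, y down, z forward; pixel columns grow to the right and rows downward; lengths in m; the calibration is good to about 2 mm. A picture is of the moment at which its call begins: read the wrist's pose just before it. calibration takes no time and is no camera call.
- sign_off(): hands the job in, once; it reports no verdict.
Trained networks look in the newest picture that a camera, given by its name, has taken for a name from the list of things; names that differ only in an ending like _2 or _b are one class to them, and where a whole thing is asked for, a point or a joint stands for the part that bears it (a point fixed in the world has none). Each returns a list of dicts, best first, with "p" (0 to 1); they miss things now and then, are a little off and sometimes report something else, mostly with a low value. They report only what shows in the picture. A call takes as long as a camera call. They do not tell look-alikes from the thing itself.
- recognise(camera, query): "at" ([x, y, z] in m, in world coordinates, good to about 4 mm: the middle of the surface that is visible of it).
The state is a dict: "time": time; "qpos": joint angles; "dq": joint speeds; "joint_efforts": joint torques, N m; "eef_pos": TCP position; "tcp_rot": TCP orientation; "contact_force": force on the tool from outside, world axes, zero at the start; "wrist_torque": the same for the moment, N m; "opening": opening from 0.0 (shut) to 1.0 (fully open).
Only numpy, scipy, OpenCV 4.12 (cv2) and the standard library are available. Lean on these libraries where they do the work, as an engineer would, in place of code of your own. Each camera call takes 0.05 s, during which the arm holds its last target. There are 200 camera calls.

TASK

Test the end grain of the longest of the three dowels: take it from the wooden rack and stand it upright, fully home, in the steel test socket, and let go of it. Then lift the spring tester out of its stand and hold it upright on the pencil dot in the middle of the dowel's end, pushing lightly until its plunger is about half way in (never all the way). Finish while still holding it there, and leave the other dowels and everything else where they are.

Things in the scene. Friction and masses are not known exactly. Their poses are not given: they have to be found in the camera images.
- dowel_long: The longest dowel: plain light wood, 22 mm diameter, 120 mm long, 50 g, foot bevelled 2 mm. Origin at the centre of its lower end, z up along it. It starts upright in one of the three rack holes (which one varies), standing 90 mm above the rack's top.
- dowel_long_top (a point): Centre of the upper end of the longest dowel, where a black pencil dot of 5 mm is drawn.
- dowel_mid: Same kind of dowel, 100 mm long, also with a dot; it stands in the rack and stays there. Origin at the centre of its lower end, z up.
- dowel_short: Same kind of dowel, 80 mm long, also with a dot; it stands in the rack and stays there. Origin at the centre of its lower end, z up.
- rack: Fixed dark wooden rack on the left, 70 x 235 x 36 mm (x, y, z), long side along its own y. Three upright round holes of 26 mm diameter, 30 mm deep (floor at z = 6 mm), at y = -80, 0 and +80 mm. Origin at the centre of its underside.
- socket: Fixed steel test socket in the middle: block 60 x 60 mm, 51 mm high, on a screwed-down foot plate 96 x 96 x 6 mm. One upright round hole in its centre, 24 mm diameter, 45 mm deep, mouth chamfered 2 mm. Origin at the centre of its underside.
- socket_floor (a point): Centre of the floor of the socket's hole, 6 mm above the table; a dowel that is home has its origin here. The long dowel then stands 75 mm out of the socket, its top 126 mm above the table.
- stand: Fixed wooden stand of the tester on the right: 70 x 70 mm block, 70 mm high, on a foot 84 x 84 x 6 mm, with one upright round hole of 28 mm diameter in its centre. Origin at the centre of its underside.
- tester: Loose spring tester, like a thick metal pen, 158 mm long, about 150 g. Origin at the tip of the extended plunger, z up the barrel: plunger 8 mm diameter (z 0 to 20 mm), nose 24 (20 to 60), collar 40 (60 to 66), grip barrel 30 with dark rings (66 to 150), black cap 26 (150 to 158). Starts upright, hanging by its collar in the stand, origin 10 mm above the table; raise it 60 mm to clear the stand.
- tester_tip (a point): Centre of the flat tip of the plunger (it moves with the plunger).
- plunger (a joint): How far the plunger is pushed into the nose, m: 0 fully out, 0.012 all the way in. Spring: 1.2 N when out, rising 0.6 N per mm (4.8 N half way). A dark ring on the plunger, 14 mm above the tip, reaches the mouth of the nose when the plunger is half way in.
- sanding_block: Loose cork sanding block, 60 x 106 x 33 mm, lying behind the work; bystander. Origin under its centre.
- try_square: Loose try square, 180 x 115 x 16 mm, lying behind the work; bystander. Origin under its centre.
- tape_roll: Loose roll of masking tape, 104 mm across, 25 mm high, lying behind the work; bystander. Origin under its centre.
- offcut: Loose maple offcut, 42 x 85 x 20 mm, lying behind the work; bystander. Origin under its centre.
Not all that is in view belongs to the job. Of the things shaped like the socket, the steel one is meant.

How it is judged:
On the way, in this order (a step that is already met when the one before it is completed fails the run):
1. the longest dowel stands fully home in the test socket and the fingers have let go of it (horizontal distance between dowel_long and socket_floor below 0.004 m and z of dowel_long in the frame of socket_floor below 0.004 m and angle between dowel_long's own z axis and vertical below 0.09 rad and contact force between the fingers and dowel_long below 0.05 N and linear speed of dowel_long below 0.02 m/s), for 0.2 s.
2. the tester is held in the fingers, lifted clear out of its stand (contact force between the fingers and tester above 0.5 N and z of tester_tip in the frame of stand above 0.072 m), for 0.1 s.
At the end, for the whole second after the job is handed in: Fingers hold the tester still, within 0.1 rad of upright, tip within 6 mm of the dot, plunger in 3 to 9 mm (1.5 to 10 N), touching neither socket nor stand. Long dowel released, within 4 mm of the socket's floor and axis, 0.09 rad of upright; the other two upright in the rack, moved under 15 mm (horizontal distance between dowel_long and socket_floor below 0.004 m and z of dowel_long in the frame of socket_floor below 0.004 m and angle between dowel_long's own z axis and vertical below 0.09 rad and distance of each of dowel_short, dowel_mid from where it was at the start of the episode below 0.015 m and angle between each of dowel_short, dowel_mid's own z axis and vertical below 0.15 rad and contact force between the fingers and dowel_long below 0.05 N and contact force between the fingers and tester above 0.5 N and angle between tester's own z axis and vertical below 0.1 rad and distance between tester_tip and dowel_long_top below 0.006 m and value of joint plunger between 0.003 and 0.009 m and contact force between tester and dowel_long between 1.5 and 10 N and contact force between tester and socket below 0.05 N and contact force between tester and stand below 0.05 N and linear speed of tester below 0.02 m/s); the arm keeps its last pose, push and grip.
It fails at once if the plunger is pushed all the way in (value of joint plunger above 0.0115 m).
It fails at once if another dowel is pulled out or knocked over (distance of any of dowel_short, dowel_mid from where it was at the start of the episode above 0.02 m).
It fails at once if a bystander is shifted by more than 30 mm (distance of any of sanding_block, try_square, tape_roll, offcut from where it was at the start of the episode above 0.03 m).
It also fails if it takes over 61 s, if anything falls off the work surface, if the arm or the gripper's body presses on something with over 40 N, if the wrist force passes 120 N, or if a joint passes its speed limit or range.

## Working session

There is one attempt and no reset: what is moved stays moved. The work goes in short steps, Python scripts to look and compute and a tool call to move; the robot and the scene stay as the last step left them, time stands still between calls to the robot, and variables do not carry over. Pictures are saved under pics/ and viewed, about 8 in all and at most 12, crops included, and the job is handed in when it is done.

Besides the shell and the picture viewer there is one more tool, called after "Emit:" as name(argument=value, ...) on one line, values as JSON. servo_tool: Moves the arm, as the interface text tells. Its arguments: {"type":"object","properties":{"deltas":{"type":"array"},"claw":{"type":"number"},"force":{"type":"number"}},"required":["deltas"]}

```bash
mkdir -p pics
cat > h.py <<'E'
import numpy as np, cv2
from plant import *
def proj(name,X):
    c=calibration(name);p=c["R"]@np.array(X)+c["t"];p=np.array(c["intrinsics"])@p;return p[:2]/p[2]
def ray(name,uv,z):
    c=calibration(name);R=np.array(c["R"]);K=np.array(c["intrinsics"]);d=R.T@np.linalg.inv(K)@[*uv,1];o=-R.T@np.array(c["t"])
    return o+d*(z-o[2])/d[2]
E
python3 - <<'E'
from h import *
for n in("scene","top"):
    im=read_camera(n);cv2.imwrite(f"pics/{n}0.png",im)
    c=calibration(n);print(n,np.round(-np.array(c["R"]).T@c["t"],3))
    for q in ["dowel_long","dowel_mid","dowel_short","rack","socket","stand","tester"]:
        for r in recognise(n,q)[:4]: print(q,np.round(r["at"],3),round(r["p"],2),np.round(proj(n,r["at"])))
s=get_state();print(s["time"],s["tcp_rot"],s["opening"],grip_depth)
E
```

```text
scene [-0.12   0.495  0.853]
dowel_long [0.448 0.368 0.089] 0.63 [242. 287.]
dowel_mid [0.473 0.29  0.074] 0.73 [268. 271.]
rack [0.462 0.304 0.032] 0.68 [266. 286.]
socket [ 0.404 -0.009  0.027] 0.73 [373. 255.]
socket [0.475 0.284 0.076] 0.28 [269. 269.]
socket [0.463 0.302 0.032] 0.16 [266. 285.]
stand [ 0.493 -0.264  0.041] 0.4 [419. 204.]
tester [0.465 0.306 0.031] 0.4 [265. 286.]
top [0.552 0.036 1.086]
dowel_long [0.457 0.356 0.102] 0.66 [183. 272.]
dowel_mid [0.487 0.279 0.105] 0.66 [215. 260.]
dowel_short [0.505 0.205 0.094] 0.61 [246. 251.]
rack [0.484 0.273 0.039] 0.85 [223. 259.]
socket [ 0.427 -0.02   0.005] 0.85 [335. 278.]
socket [ 0.583 -0.015  0.008] 0.63 [333. 220.]
stand [ 0.471 -0.264  0.07 ] 0.75 [434. 262.]
stand [ 0.757 -0.263  0.027] 0.29 [425. 153.]
tester [ 0.466 -0.286  0.139] 0.71 [452. 267.]
tester [0.484 0.273 0.038] 0.7 [223. 259.]
0.8 [ 0.39101832  0.58912984 -0.39106239  0.58915271] 1.0026236875680243 0.0187
```

View pics/scene0.png

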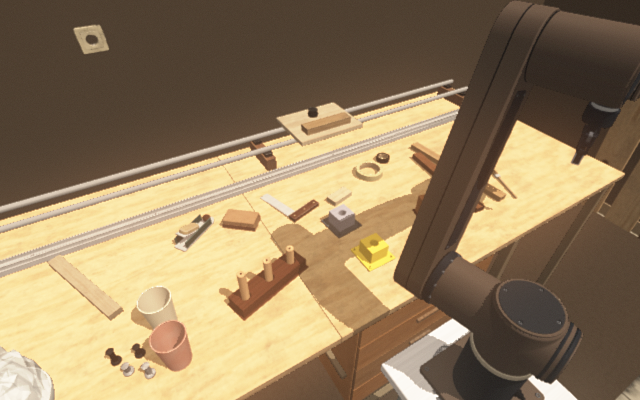

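View pics/top0.png

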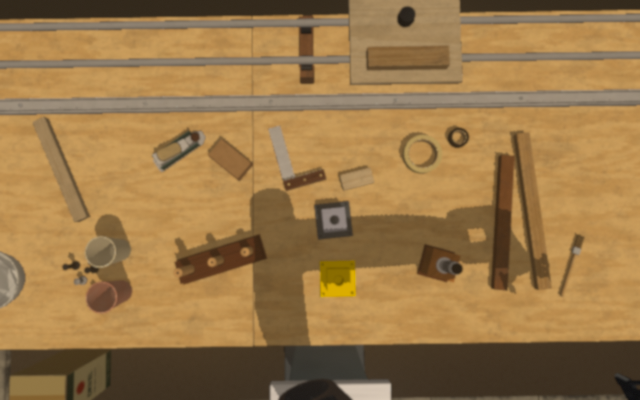

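The scene shows dowels in the rack at scene (243,285), (268,268) and (290,255). There are two sockets: a yellow one at scene (373,250) / top (338,278) and a grey steel one on a dark plate at scene (342,218) / top (334,219). The tester stands at top (440,264). Dowel candidates are the three rack dowels, and I take the tallest; of the sockets I take the steel one, not the yellow. One close crop to check this.

Run:
```python
from h import *
a=cv2.imread("pics/scene0.png");b=cv2.imread("pics/top0.png")
r=lambda i,x,y,w,h,s:cv2.resize(i[y:y+h,x:x+w],None,fx=s,fy=s,interpolation=cv2.INTER_CUBIC)
A=r(a,225,235,100,75,4);B=r(b,170,225,100,75,4);C=r(b,300,190,100,75,4);D=r(b,400,225,100,75,4)
cv2.imwrite("pics/c1.png",np.vstack([np.hstack([A,B]),np.hstack([C,D])]))
```

```text
(no output)
```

View pics/c1.png

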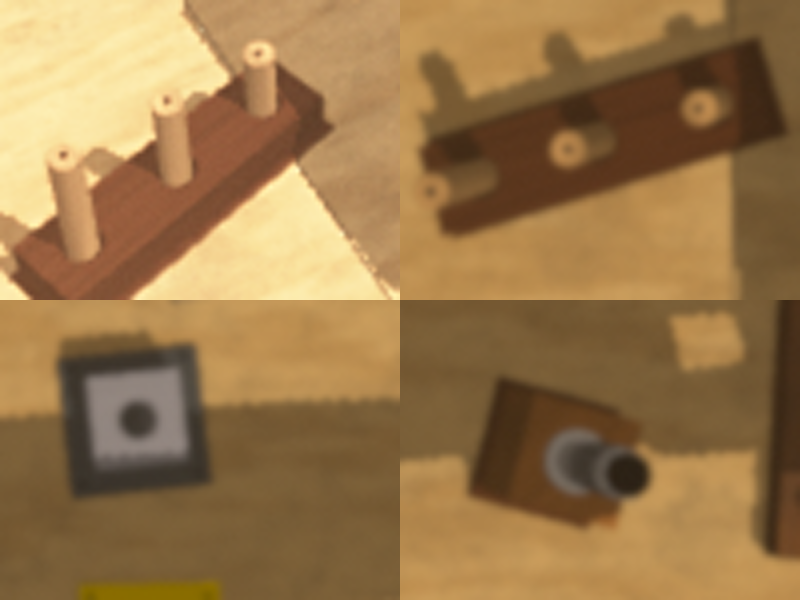

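The crop confirms it: the leftmost dowel, with its dot at scene (241,274) / top (178,272), is the longest. The steel socket's mouth is at top (334,220) and the tester's cap at top (457,269). Next I turn these pixels into positions.

Run:
```python
from h import *
for n,c,uv,z in [("long","top",(178,272.5),.126),("long","scene",(240.75,273.5),.126),("mid","top",(212,262.25),.106),("mid","scene",(266.75,260.25),.106),("short","top",(244.75,251.75),.086),("short","scene",(289.5,248.3),.086),("sock","top",(334.25,219.75),.051),("cap","top",(457,268.75),.168),("collar","top",(443.75,265),.076)]:
    print(n,c,np.round(ray(c,uv,z),4))
from scipy.spatial.transform import Rotation as R
s=get_state();print(np.round(R.from_quat(s["tcp_rot"]).as_matrix(),3),s["eef_pos"],calibration("wrist"))
```

```text
long top [0.4584 0.3607 0.126 ]
long scene [0.4593 0.3627 0.126 ]
mid top [0.4802 0.285  0.106 ]
mid scene [0.4808 0.2859 0.106 ]
short top [0.5036 0.2087 0.086 ]
short scene [0.5034 0.2093 0.086 ]
sock top [ 0.5814 -0.0169  0.051 ]
cap top [ 0.4633 -0.2882  0.168 ]
collar top [ 0.4641 -0.2879  0.076 ]
[[-0.     0.922  0.388]
 [-0.     0.388 -0.922]
 [-1.    -0.     0.   ]] [ 0.26214023 -0.6220084   0.23138218] {'intrinsics': array([[329.61058923,   0.        , 316.69611643],
       [  0.        , 329.61058923, 197.96683967],
       [  0.        ,   0.        ,   1.        ]]), 'T_tool_cam': array([[ 3.95536727e-04, -3.15953436e-01,  9.48774615e-01,
        -1.42406859e-01],
       [-1.02512907e-03, -9.48774319e-01, -3.15952910e-01,
         8.15258615e-02],
       [ 9.99999396e-01, -8.47645462e-04, -6.99168141e-04,
        -3.02431116e-04],
       [ 0.00000000e+00,  0.00000000e+00,  0.00000000e+00,
         1.00000000e+00]])}
```

Emit:
servo_tool(deltas=[[[0.2,0.2,0.04,0.09],[0.4,0.4,0.08,0.18],[0.6,0.6,0.12,0.28],[0.8,0.8,0.16,0.37],[1,1,0.2,0.46]]], claw=1, force=40)

```text
time: 1.3
eef_pos: [0.3628, -0.5212, 0.2516]
tcp_rot: [0.156, 0.69, -0.156, 0.69]
contact_force: [1.2, 0.2, -0.3]
opening: 1.001
```

Emit:
servo_tool(deltas=[[[0.2,0.2,0,0.09],[0.4,0.4,0,0.18],[0.6,0.6,0,0.28],[0.8,0.8,0,0.37],[1,1,0,0.46]]])

```text
time: 1.8
eef_pos: [0.4629, -0.4211, 0.2514]
tcp_rot: [-0.098, 0.7, 0.098, 0.7]
contact_force: [-0.0, -0.5, 0.1]
opening: 0.997
```

Emit:
servo_tool(deltas=[[[0.08,0.2,0,0],[0.16,0.4,0,0],[0.24,0.6,0,0],[0.32,0.8,0,0],[0.4,1,0,0]]])

```text
time: 2.3
eef_pos: [0.5024, -0.3212, 0.2515]
tcp_rot: [-0.096, 0.7, 0.096, 0.701]
contact_force: [0.1, 0.2, 0.6]
opening: 0.999
```

Emit:
servo_tool(deltas=[[[0,0.2,0,0],[0,0.4,0,0],[0,0.6,0,0],[0,0.8,0,0],[0,1,0,0]]])

```text
time: 2.8
eef_pos: [0.5019, -0.2205, 0.2514]
tcp_rot: [-0.096, 0.7, 0.096, 0.701]
contact_force: [-0.4, -0.7, -0.3]
opening: 0.999
```

Emit:
servo_tool(deltas=[[[0.1,0.2,0,0],[0.2,0.4,0,0],[0.3,0.6,0,0],[0.4,0.8,0,0],[0.5,1,0,0]]])

```text
time: 3.3
eef_pos: [0.5521, -0.1204, 0.2515]
tcp_rot: [-0.096, 0.7, 0.096, 0.701]
contact_force: [0.3, -0.2, 0.7]
opening: 0.998
```

Emit:
servo_tool(deltas=[[[0.04,0.2,0,0],[0.08,0.4,0,0],[0.12,0.6,0,0],[0.2,1,0,0],[0.2,1,0,0]]])

```text
time: 3.8
eef_pos: [0.572, -0.0179, 0.2515]
tcp_rot: [-0.097, 0.7, 0.098, 0.701]
contact_force: [0.0, -0.5, 0.7]
opening: 0.998
```

```bash
cat >> h.py <<'E'
from scipy.spatial.transform import Rotation as Rot
def wcam():
    s=get_state();T=np.eye(4);T[:3,:3]=Rot.from_quat(s["tcp_rot"]).as_matrix();T[:3,3]=s["eef_pos"]
    c=calibration("wrist");return T@np.array(c["T_tool_cam"]),np.array(c["intrinsics"])
def wray(M,K,uv,z):
    d=M[:3,:3]@np.linalg.inv(K)@[*uv,1];o=M[:3,3];return o+d*(z-o[2])/d[2]
def wproj(M,K,X):
    p=K@(M[:3,:3].T@(np.array(X)-M[:3,3]));return p[:2]/p[2]
def shot(name):
    M,K=wcam();im=read_camera("wrist");cv2.imwrite(f"pics/{name}.png",im);np.savez(f"pics/{name}.npz",M=M,K=K);return M,K,im
E
python3 - <<'E'
from h import *
M,K,im=shot("w1");print(get_state()["eef_pos"],wproj(M,K,[.5814,-.0169,.051]))
for r in recognise("wrist","socket"):print(np.round(r["at"],3),r["p"],wproj(M,K,r["at"]))
E
```

```text
[ 0.57183561 -0.01967856  0.25141644] [325.11049098 170.7024547 ]
[ 0.436 -0.014  0.035] 0.64 [195.1873762  128.32115281]
```

View pics/w1.png

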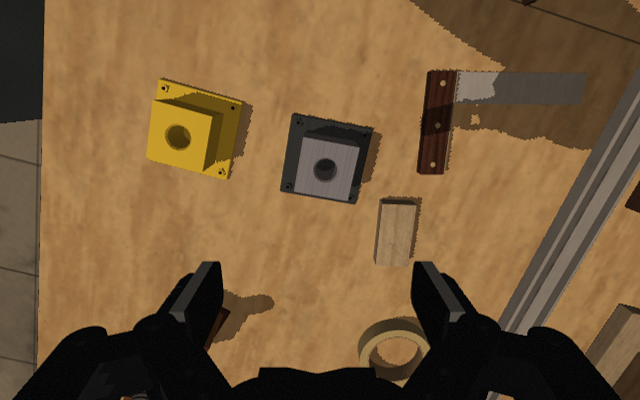

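The wrist picture shows the steel socket's hole at (325,170), just where my estimate projects, with the yellow one at (178,137) and the offcut and tape further on. On to the long dowel.

Emit:
servo_tool(deltas=[[[-0.06,0.2,0,0],[-0.12,0.4,0,0],[-0.18,0.6,0,0],[-0.24,0.8,0,0],[-0.3,1,0,0]]])

```text
time: 4.4
eef_pos: [0.5417, 0.0776, 0.2514]
tcp_rot: [-0.096, 0.701, 0.095, 0.701]
contact_force: [0.2, 0.2, -0.4]
opening: 0.998
```

Emit:
servo_tool(deltas=[[[-0.06,0.2,0,0],[-0.12,0.4,0,0],[-0.18,0.6,0,0],[-0.24,0.8,0,0],[-0.3,1,0,0]]])

```text
time: 4.9
eef_pos: [0.5119, 0.1777, 0.2514]
tcp_rot: [-0.096, 0.701, 0.095, 0.701]
contact_force: [-1.3, 0.4, 0.1]
opening: 1.001
```

Emit:
servo_tool(deltas=[[[-0.06,0.2,0,0],[-0.12,0.4,0,0],[-0.18,0.6,0,0],[-0.24,0.8,0,0],[-0.3,1,0,0]]])

```text
time: 5.4
eef_pos: [0.4821, 0.2777, 0.2514]
tcp_rot: [-0.096, 0.701, 0.096, 0.701]
contact_force: [-0.4, -0.1, -0.7]
opening: 1.001
```

Emit:
servo_tool(deltas=[[[-0.06,0.25,0,0],[-0.12,0.5,0,0],[-0.18,0.7,0,0],[-0.23,0.83,0,0],[-0.23,0.83,0,0]]])

```text
time: 5.9
eef_pos: [0.4588, 0.3614, 0.2513]
tcp_rot: [-0.097, 0.701, 0.097, 0.7]
contact_force: [0.3, -0.3, 0.0]
opening: 1.002
```

Run:
```python
from h import *
d=np.load("pics/w1.npz");im=cv2.imread("pics/w1.png")
g=cv2.cvtColor(im,cv2.COLOR_BGR2GRAY)[150:192,305:347];print(g[::3,::3])
M,K,im=shot("w2");s=get_state();print(s["time"],s["eef_pos"],s["tcp_rot"])
for X in ([.4588,.3615,.126],[.4805,.2855,.106],[.5035,.209,.086]):print(wproj(M,K,X))
cv2.imwrite("pics/c2.png",np.hstack([cv2.resize(im,(600,375)),cv2.resize(im[100:260,270:360],None,fx=2.2,fy=2.34)]))
```

```text
[[111 112 113 111 106 109 106 110 108 113 109 112 110 110]
 [110 113 109 109 105 110 107 110 107 110 104 113 111 114]
 [109 110 105 111 106 111 108 110 106 109 104 112 107 114]
 [110 111 107 108 102  73  40  29  59 107 108 108 107 113]
 [111 110 109 108  64  28  25  21  26  23 101 111 109 110]
 [112 111 112  81  32  25  26  25  24  26  58 109 113 105]
 [112 109 110  57  36  23  23  24  25  35  59 107 112 104]
 [113 107 112  63  40  36  35  36  38  35  59 103 111 108]
 [112 105 109  70  36  38  41  39  39  50  66 106 110 108]
 [111 109 109 107  60  39  40  40  41  52  92 111 107 110]
 [110 109 108 107 104  67  60  59  69  94 113 110 106 109]
 [110 111 109 110 109 108 108 107 104 112 111 111 107 107]
 [109 110 110 114 109 109 107 108 106 108 107 112 108 108]
 [106 111 106 111 107 107 107 109 110 108 108 110 111 107]]
5.95 [0.45914916 0.36067473 0.251256  ] [-0.09666364  0.70049616  0.09618494  0.70050676]
[316.55719227 189.49044368]
[316.97213634 260.54111919]
[318.28796061 315.22220653]Traceback (most recent call last):
  File "<stdin>", line 6, in <module>
    return _nx.concatenate(arrs, 1, dtype=dtype, casting=casting)
           ~~~~~~~~~~~~~~~^^^^^^^^^^^^^^^^^^^^^^^^^^^^^^^^^^^^^^^
ValueError: all the input array dimensions except for the concatenation axis must match exactly, but along dimension 0, the array at index 0 has size 375 and the array at index 1 has size 374
```

View pics/w2.png

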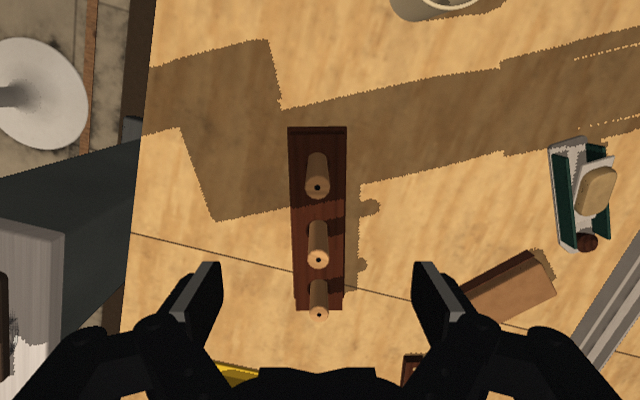

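The picture shows the three dots at (317,188), (318,259) and (319,314), within 2 px of prediction, with the jaws straddling cleanly across the rack. I'll compute the refined positions.

Run:
```python
from h import *
def cen(im,box,thr):
    x0,y0,x1,y1=box;g=cv2.cvtColor(im,cv2.COLOR_BGR2GRAY)[y0:y1,x0:x1].astype(float)
    w=np.clip(thr-g,0,None);yy,xx=np.mgrid[y0:y1,x0:x1];return (w*xx).sum()/w.sum(),(w*yy).sum()/w.sum(),(w>0).sum()
d=np.load("pics/w1.npz");im=cv2.imread("pics/w1.png")
g=(cv2.cvtColor(im,cv2.COLOR_BGR2GRAY)[150:192,305:347]<85).astype(np.uint8)
m=cv2.moments(g,True);c=(m["m10"]/m["m00"]+305,m["m01"]/m["m00"]+150);print("sock",c,m["m00"],wray(d["M"],d["K"],c,.051),wray(d["M"],d["K"],c,.049))
d=np.load("pics/w2.npz");im=cv2.imread("pics/w2.png")
for (u,v),z in zip([(317,188),(318,259),(319,314)],(.126,.106,.086)):
    c=cen(im,(u-5,v-5,u+6,v+6),90);print(c,wray(d["M"],d["K"],c[:2],z))
```

```text
sock (324.617067833698, 169.6258205689278) 457.0 [ 0.5805638  -0.01591367  0.051     ] [ 0.58074423 -0.01635938  0.049     ]
(np.float64(316.9180647678502), np.float64(187.80218493952398), np.int64(104)) [0.45869143 0.36302218 0.126     ]
(np.float64(318.0583501006036), np.float64(259.556338028169), np.int64(16)) [0.4812328  0.28683406 0.106     ]
(np.float64(318.70089285714283), np.float64(314.42559523809524), np.int64(11)) [0.50365541 0.21014684 0.086     ]
```

Emit:
servo_tool(deltas=[[[0,0.01,-0.2,0],[0,0.01,-0.4,0],[0,0.01,-0.6,0],[0,0.01,-0.8,0],[0,0.01,-1,0]]])

```text
time: 6.45
eef_pos: [0.4598, 0.3606, 0.1507]
tcp_rot: [-0.096, 0.7, 0.096, 0.701]
contact_force: [0.4, -0.4, 0.1]
opening: 0.998
```

Emit:
servo_tool(deltas=[[[0,0,-0.2,0],[0,0,-0.4,0],[0,0,-0.55,0],[0,0,-0.7,0],[0,0,-0.7,0]]])

```text
time: 6.95
eef_pos: [0.458, 0.3607, 0.0789]
tcp_rot: [-0.097, 0.702, 0.095, 0.699]
contact_force: [0.2, -1.2, 0.1]
opening: 1.002
```

Emit:
servo_tool(deltas=[[[0,0,0,0],[0,0,0,0],[0,0,0,0],[0,0,0,0],[0,0,0,0]]], claw=-1, force=40)

```text
time: 7.45
eef_pos: [0.4596, 0.3623, 0.0822]
tcp_rot: [-0.096, 0.7, 0.096, 0.701]
contact_force: [0.8, -0.4, 2.2]
opening: 0.246
```

Emit:
servo_tool(deltas=[[[0,0,0,0],[0,0,0,0],[0,0,0,0],[0,0,0,0],[0,0,0,0]]])

```text
time: 7.95
eef_pos: [0.4596, 0.3623, 0.0821]
tcp_rot: [-0.096, 0.7, 0.096, 0.701]
contact_force: [-1.2, -0.4, 5.1]
opening: 0.248
```

Emit:
servo_tool(deltas=[[[0,0,0.1,0],[0,0,0.3,0],[0,0,0.5,0],[0,0,0.75,0],[0,0,1,0]]])

```text
time: 8.45
eef_pos: [0.4585, 0.3616, 0.1815]
tcp_rot: [-0.097, 0.701, 0.096, 0.7]
contact_force: [0.0, -0.4, -0.3]
opening: 0.248
```

Emit:
servo_tool(deltas=[[[0,0,0.2,0],[0,0,0.3,0],[0.1,-0.3,0.3,0],[0.2,-0.6,0.3,0],[0.3,-0.9,0.3,0]]])

```text
time: 8.95
eef_pos: [0.4886, 0.271, 0.2103]
tcp_rot: [-0.097, 0.701, 0.096, 0.7]
contact_force: [0.6, -0.5, 0.3]
opening: 0.245
```

Emit:
servo_tool(deltas=[[[0.06,-0.2,0,0],[0.12,-0.4,0,0],[0.18,-0.6,0,0],[0.24,-0.8,0,0],[0.31,-0.98,0,0]]])

```text
time: 9.45
eef_pos: [0.5196, 0.1729, 0.2102]
tcp_rot: [-0.096, 0.701, 0.096, 0.7]
contact_force: [-0.5, 0.1, -0.0]
opening: 0.247
```

Emit:
servo_tool(deltas=[[[0.06,-0.2,0,0],[0.12,-0.4,0,0],[0.18,-0.6,0,0],[0.24,-0.8,0,0],[0.31,-0.98,0,0]]])

```text
time: 9.95
eef_pos: [0.5506, 0.075, 0.2102]
tcp_rot: [-0.096, 0.701, 0.096, 0.7]
contact_force: [-0.1, -0.1, -0.8]
opening: 0.243
```

Emit:
servo_tool(deltas=[[[0.06,-0.25,0,0],[0.12,-0.5,0,0],[0.2,-0.7,0,0],[0.3,-0.93,0,0],[0.3,-0.93,0,0]]])

```text
time: 10.45
eef_pos: [0.5813, -0.0193, 0.2103]
tcp_rot: [-0.095, 0.701, 0.095, 0.7]
contact_force: [-0.2, 0.0, -0.1]
opening: 0.242
```

Emit:
servo_tool(deltas=[[[0,0,0,0],[0,0,0,0],[0,0,0,0],[0,0,0,0],[0,0,0,0]]])

```text
time: 10.95
eef_pos: [0.581, -0.0164, 0.2114]
tcp_rot: [-0.097, 0.7, 0.097, 0.701]
contact_force: [0.4, 0.9, -0.9]
opening: 0.245
```

Run:
```python
from h import *
M,K,im=shot("w3");s=get_state();print(s["time"],s["eef_pos"],s["opening"],s["contact_force"])
cv2.imwrite("pics/scene3.png",read_camera("scene"))
print(wproj(M,K,[.581,-.0165,.051]))
a=cv2.imread("pics/scene3.png");print(proj("scene",[.581,-.0165,.051]))
u,v=proj("scene",[.581,-.0165,.12]).astype(int)
cv2.imwrite("pics/c3.png",np.vstack([cv2.resize(im[60:300,160:480],(640,480))[:, :], ]))
```

```text
11.0 [ 0.58104415 -0.01654515  0.21141117] 0.24285021192395154 [ 1.00922057  1.13310912 -0.61602714]
[316.47060573 178.86219205]
[341.97253016 212.36338786]
```

View pics/c3.png

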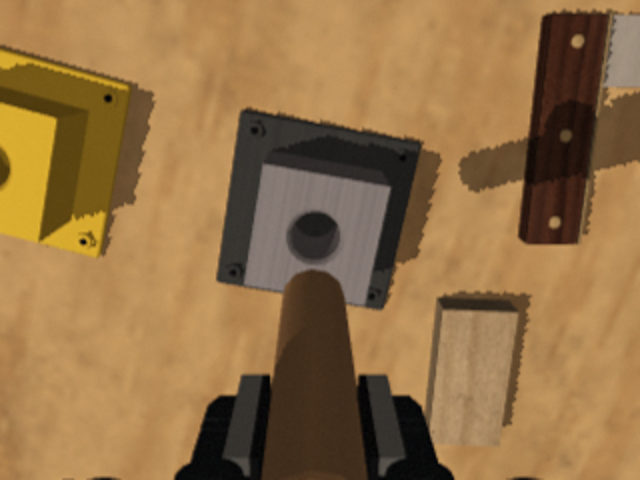

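The crop shows the dowel's foot with its front edge at crop (313,270), in line with the steel socket's hole at crop (313,237). Sideways is right; I'll check the other direction numerically.

Run:
```python
from h import *
d=np.load("pics/w3.npz");M,K=d["M"],d["K"];im=cv2.imread("pics/w3.png");g=cv2.cvtColor(im,cv2.COLOR_BGR2GRAY)
t=np.linspace(0,6.283,73)
x,y=.5810,-.0165
for r,z in((.009,.136),(.011,.138)):
    P=np.array([wproj(M,K,[x+r*np.cos(a),y+r*np.sin(a),z]) for a in t]);print(z,P.min(0),P.max(0))
print("col v", g[184:210,316])
for v in(200,205,210,220):print(v,im[v,290:345,0][::2])
P=np.array([wproj(M,K,[x+.012*np.cos(a),y+.012*np.sin(a),.049]) for a in t]);print(P.min(0),P.max(0))
P=np.array([wproj(M,K,[x+.014*np.cos(a),y+.014*np.sin(a),.051]) for a in t]);print("chamfer",P.min(0),P.max(0))
print("hole col",g[160:196,316]);print("hole row",g[178,300:334])
```

```text
0.136 [303.72122096 198.23911903] [329.23709908 222.14648094]
0.138 [300.75708456 196.40662611] [332.19975   225.8390939]
col v [ 43  42  44  44  43  51  74  79 106 127  97  51  47  49  50  48  49  49
  50  49  50  49  50  50  51  49]
200 [120 116 111 115 117 114 111 100  33  34  33  29  31  28  30  30  26  26
  27  40 114 114 115 115 112 116 116 111]
205 [ 73  70  66  80  81  91  55  42  36  32  31  29  30  26  30  25  28  29
  27  27  23 112 118 114 115 114 119  53]
210 [ 82  85  88  92  93  89  42  38  35  33  35  29  28  25  29  28  27  28
  27  25  27  64 120 113 118 118 104  45]
220 [81 84 87 83 88 49 38 36 33 33 31 27 29 27 30 27 27 27 27 25 28 27 87 93
 92 90 86 87]
[303.9142934  166.02090971] [329.02251204 190.31764781]
chamfer [301.73261746 164.40869627] [331.20303045 192.91274883]
hole col [124 123 124 122 116  88  46  26  30  31  28  28  28  29  30  28  27  28
  38  47  46  47  45  44  43  42  44  44  43  51  74  79 106 127  97  51]
hole row [126 126 126  84  75  59  45  44  44  43  42  42  45  43  41  39  38  37
  36  36  41  43  45  45  45  44  41  62  67  70 112 117 122 126]
```

The foot's front edge is about 2 px (about 1.3 mm) too far along +tool-y, so I correct y by -1.2 mm and descend, slowing at the mouth.

Emit:
servo_tool(deltas=[[[0,-0.012,-0.1,0],[0,-0.012,-0.3,0],[0,-0.012,-0.5,0],[0,-0.012,-0.65,0],[0,-0.012,-0.75,0]]])

```text
time: 11.55
eef_pos: [0.5802, -0.0181, 0.1342]
tcp_rot: [-0.096, 0.701, 0.097, 0.7]
contact_force: [0.5, -0.5, 0.4]
opening: 0.243
```

Emit:
servo_tool(deltas=[[[0,0,-0.05,0],[0,0,-0.1,0],[0,0,-0.15,0],[0,0,-0.2,0],[0,0,-0.25,0]]])

```text
time: 12.05
eef_pos: [0.5816, -0.0182, 0.1116]
tcp_rot: [-0.096, 0.7, 0.096, 0.701]
contact_force: [0.6, 0.3, -1.1]
opening: 0.243
```

Emit:
servo_tool(deltas=[[[0,0,-0.06,0],[0,0,-0.12,0],[0,0,-0.18,0],[0,0,-0.24,0],[0,0,-0.28,0]]])

```text
time: 12.55
eef_pos: [0.5813, -0.0181, 0.0828]
tcp_rot: [-0.096, 0.7, 0.096, 0.701]
contact_force: [0.8, 1.1, 1.0]
opening: 0.244
```

Emit:
servo_tool(deltas=[[[0,0,-0.01,0],[0,0,-0.02,0],[0,0,-0.02,0],[0,0,-0.02,0],[0,0,-0.02,0]]])

```text
time: 13.05
eef_pos: [0.5814, -0.0182, 0.0822]
tcp_rot: [-0.096, 0.7, 0.096, 0.701]
contact_force: [-0.7, 1.6, 5.3]
opening: 0.247
```

Floor felt at the expected height (5 N). Release and rise.

Emit:
servo_tool(deltas=[[[0,0,0,0],[0,0,0,0],[0,0,0,0],[0,0,0,0],[0,0,0,0]]], claw=1)

```text
time: 13.55
eef_pos: [0.581, -0.0183, 0.081]
tcp_rot: [-0.096, 0.701, 0.096, 0.7]
contact_force: [0.3, -0.3, 0.5]
opening: 1.0
```

Emit:
servo_tool(deltas=[[[0,0,0,0],[0,0,0.1,0],[0,0,0.4,0],[0,0,0.7,0],[0,0,1,0]]])

```text
time: 14.05
eef_pos: [0.5811, -0.0182, 0.1832]
tcp_rot: [-0.096, 0.7, 0.096, 0.701]
contact_force: [0.2, -0.1, 0.7]
opening: 1.001
```

Emit:
servo_tool(deltas=[[[0,0,0.2,0],[0,0,0.4,0],[0,0,0.6,0],[0,0,0.7,0],[0,0,0.7,0]]])

```text
time: 14.55
eef_pos: [0.5821, -0.0184, 0.2539]
tcp_rot: [-0.097, 0.699, 0.096, 0.702]
contact_force: [0.5, 0.8, -0.2]
opening: 1.0
```

Run:
```python
from h import *
M,K,im=shot("w4");s=get_state();print(s["time"],s["eef_pos"],s["opening"])
u,v=wproj(M,K,[.581,-.0165,.126]);print(u,v)
cv2.imwrite("pics/c4.png",cv2.resize(im[100:260,216:416],(800,640))[:600])
u,v=int(u),int(v);g=cv2.cvtColor(im,cv2.COLOR_BGR2GRAY)
b=g[v-8:v+9,u-8:u+9];print(b[::1,::2])
```

```text
14.6 [ 0.58136529 -0.01826251  0.25210231] 1.0006935182814378
315.2660985138899 186.06941665228896
[[104 126 125 126 126 124 125 124 100]
 [117 124 126 126 125 124 124 125 122]
 [124 125 124 124 125 124 124 125 126]
 [125 125 125 125 127 127 124 125 127]
 [124 123 123 126 128 126 126 123 126]
 [120 121 122 125  89 120 123 123 122]
 [120 121 120  93  20  73 119 118 121]
 [121 122 121  43   4   1 119 119 120]
 [125 120 125  35  10   4 118 123 125]
 [125 125 127  40   9   6 121 128 125]
 [123 125 125  80   7  34 124 124 124]
 [119 119 118 111  86  95 122 121 120]
 [112 112 112 115 116 115 113 115 115]
 [109 108 110 109 109 108 107 110 108]
 [111 112 112 111 112 111 110 109 110]
 [117 118 116 116 118 117 117 118 111]
 [125 129 127 127 128 127 128 129  99]]
```

View pics/c4.png

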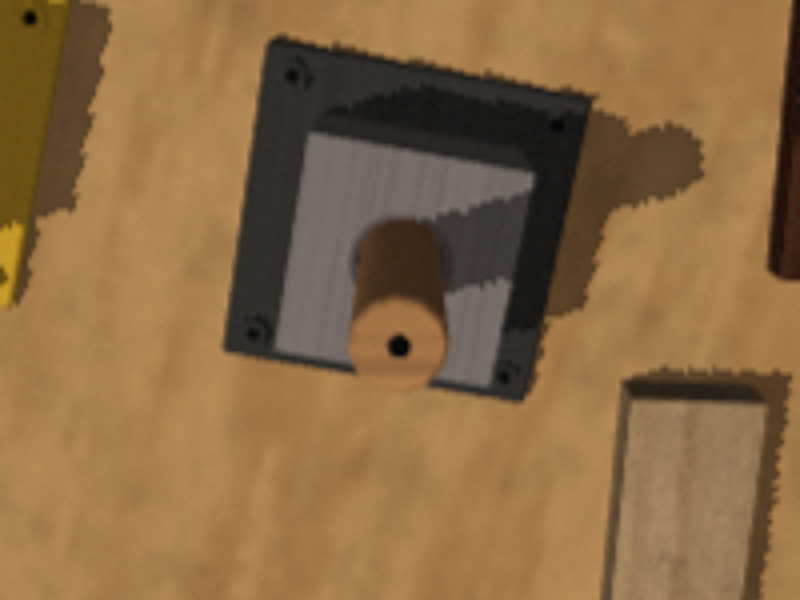

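The dowel is home and released: its dot is at (315.7,186.5), against (315.3,186.1) expected for z = 126 mm. Next, the tester.

Emit:
servo_tool(deltas=[[[-0.08,-0.18,0,0],[-0.16,-0.36,0,0],[-0.24,-0.54,0,0],[-0.32,-0.72,0,0],[-0.39,-0.9,0,0]]])

```text
time: 15.1
eef_pos: [0.5409, -0.1086, 0.2494]
tcp_rot: [-0.096, 0.702, 0.097, 0.7]
contact_force: [0.7, 0.5, -0.4]
opening: 1.002
```

Emit:
servo_tool(deltas=[[[-0.08,-0.18,0,0],[-0.16,-0.36,0,0],[-0.24,-0.54,0,0],[-0.32,-0.72,0,0],[-0.39,-0.9,0,0]]])

```text
time: 15.6
eef_pos: [0.502, -0.1985, 0.2494]
tcp_rot: [-0.095, 0.701, 0.097, 0.7]
contact_force: [0.5, -0.1, -0.4]
opening: 1.002
```

Emit:
servo_tool(deltas=[[[-0.08,-0.2,0,0],[-0.16,-0.4,0,0],[-0.28,-0.7,0,0],[-0.39,-0.9,0,0],[-0.39,-0.9,0,0]]])

```text
time: 16.1
eef_pos: [0.4625, -0.2897, 0.2494]
tcp_rot: [-0.094, 0.702, 0.096, 0.7]
contact_force: [1.1, 0.3, 0.0]
opening: 1.002
```

Run:
```python
from h import *
M,K,im=shot("w5");s=get_state();print(s["time"],s["eef_pos"],s["tcp_rot"])
print(wproj(M,K,[.4637,-.288,.168]),wproj(M,K,[.4637,-.288,.076]))
for q in("tester","stand"):
  for r in recognise("wrist",q)[:2]:print(q,np.round(r["at"],3),r["p"],wproj(M,K,r["at"]))
cv2.imwrite("pics/c5.png",cv2.resize(im[80:320,160:480],(800,600)))
```

```text
16.15 [ 0.46313019 -0.28860011  0.24962693] [-0.09452543  0.70124775  0.0962725   0.70003439]
[318.98947078 205.80635663] [318.5127054  174.41304261]
tester [ 0.459 -0.279  0.16 ] 0.86 [316.32740638 188.80029224]
stand [ 0.448 -0.27   0.067] 0.72 [307.48562368 151.34298367]
```

View pics/c5.png

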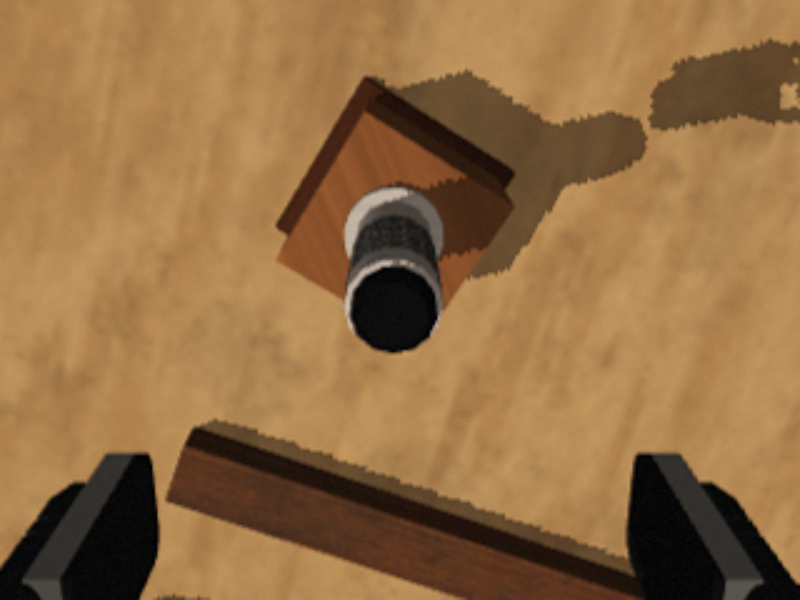

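The cap's centre is at (318,204), within 1.5 mm of my estimate. Nudge +1.2 mm in y, descend so the cap stays under the palm, and grip.

Emit:
servo_tool(deltas=[[[0,0.012,-0.2,0],[0,0.012,-0.4,0],[0,0.012,-0.6,0],[0,0.012,-0.8,0],[0,0.012,-1,0]]])

```text
time: 16.75
eef_pos: [0.4645, -0.2856, 0.1502]
tcp_rot: [-0.097, 0.7, 0.097, 0.7]
contact_force: [1.0, 0.1, 0.0]
opening: 1.0
```

Emit:
servo_tool(deltas=[[[0,0,-0.1,0],[0,0,-0.25,0],[0,0,-0.38,0],[0,0,-0.44,0],[0,0,-0.44,0]]])

```text
time: 17.25
eef_pos: [0.4637, -0.2865, 0.1063]
tcp_rot: [-0.096, 0.701, 0.097, 0.7]
contact_force: [0.2, 0.1, -0.5]
opening: 1.002
```

Emit:
servo_tool(deltas=[[[0,0,0,0],[0,0,0,0],[0,0,0,0],[0,0,0,0],[0,0,0,0]]], claw=-1, force=60)

```text
time: 17.75
eef_pos: [0.4643, -0.2874, 0.108]
tcp_rot: [-0.097, 0.7, 0.096, 0.701]
contact_force: [-1.6, 1.1, 3.0]
opening: 0.339
```

Emit:
servo_tool(deltas=[[[0,0,0,0],[0,0,0,0],[0,0,0,0],[0,0,0,0],[0,0,0,0]]])

```text
time: 18.25
eef_pos: [0.4643, -0.2874, 0.108]
tcp_rot: [-0.097, 0.7, 0.096, 0.701]
contact_force: [-1.6, 0.4, 5.5]
opening: 0.339
```

Emit:
servo_tool(deltas=[[[0,0,0.1,0],[0,0,0.3,0],[0,0,0.5,0],[0,0,0.75,0],[0,0,1,0]]])

```text
time: 18.75
eef_pos: [0.4637, -0.2862, 0.2071]
tcp_rot: [-0.096, 0.701, 0.097, 0.7]
contact_force: [0.7, -0.5, -1.7]
opening: 0.336
```

Emit:
servo_tool(deltas=[[[0,0,0.2,0],[0,0,0.4,0],[0,0,0.6,0],[0.1,0.2,0.6,0],[0.19,0.4,0.6,0]]])

```text
time: 19.25
eef_pos: [0.4833, -0.2467, 0.2677]
tcp_rot: [-0.096, 0.7, 0.096, 0.701]
contact_force: [-0.0, -0.1, -2.0]
opening: 0.337
```

Emit:
servo_tool(deltas=[[[0.08,0.18,0,0],[0.16,0.36,0,0],[0.24,0.54,0,0],[0.32,0.72,0,0],[0.39,0.9,0,0]]])

```text
time: 19.75
eef_pos: [0.522, -0.1557, 0.2664]
tcp_rot: [-0.096, 0.701, 0.097, 0.7]
contact_force: [-0.1, 0.3, -1.2]
opening: 0.336
```

Emit:
servo_tool(deltas=[[[0.08,0.18,0,0],[0.16,0.36,0,0],[0.24,0.54,0,0],[0.32,0.72,0,0],[0.39,0.9,0,0]]])

```text
time: 20.25
eef_pos: [0.561, -0.0658, 0.2664]
tcp_rot: [-0.096, 0.701, 0.097, 0.7]
contact_force: [0.2, -0.3, -2.6]
opening: 0.339
```

Emit:
servo_tool(deltas=[[[0.05,0.12,0,0],[0.1,0.25,0,0],[0.15,0.38,0,0],[0.19,0.48,0,0],[0.2,0.51,0,0]]])

```text
time: 20.75
eef_pos: [0.5815, -0.015, 0.2673]
tcp_rot: [-0.097, 0.7, 0.097, 0.7]
contact_force: [-0.7, -0.5, -0.9]
opening: 0.339
```

Emit:
servo_tool(deltas=[[[0,0,0,0],[0,0,-0.1,0],[0,0,-0.2,0],[0,0,-0.2,0],[0,0,-0.2,0]]])

```text
time: 21.25
eef_pos: [0.5806, -0.0163, 0.2463]
tcp_rot: [-0.096, 0.701, 0.096, 0.7]
contact_force: [0.1, 0.5, -1.4]
opening: 0.336
```

Run:
```python
from h import *
M,K,im=shot("w6");s=get_state();print(s["time"],s["eef_pos"],s["opening"],s["contact_force"])
x,y,z=s["eef_pos"];print("dot",wproj(M,K,[.5811,-.0168,.126]))
for h in(0,.02,.06):print("tester axis",h,wproj(M,K,[x,y,z-.098+h]))
t=np.linspace(0,6.283,73)
P=np.array([wproj(M,K,[x+.02*np.cos(a),y+.02*np.sin(a),z-.098+.06]) for a in t]);print("collar",P.min(0),P.max(0))
P=np.array([wproj(M,K,[.5811+.011*np.cos(a),-.0168+.011*np.sin(a),.126]) for a in t]);print("dowel",P.min(0),P.max(0))
b=read_camera("scene");u,v=proj("scene",[x,y,.15]).astype(int);print(u,v)
A=cv2.resize(im[100:260,216:416],(600,480));B=cv2.resize(b[v-40:v+40,u-16:u+17],(198,480));cv2.imwrite("pics/c6.png",np.hstack([A,B]))
```

```text
21.3 [ 0.5809859  -0.01626149  0.24700048] 0.33680004012481923 [ 0.72475205  0.97662384 -1.69404337]
dot [317.1520241  192.19164188]
tester axis 0 [317.20544219 200.45349715]
tester axis 0.02 [317.21747228 209.53025986]
tester axis 0.06 [317.24851003 232.94838197]
collar [283.66604709 201.1907817 ] [350.8166437  262.72861545]
dowel [303.97999027 179.45983624] [330.32186041 204.6064678 ]
343 188
```

View pics/c6.png

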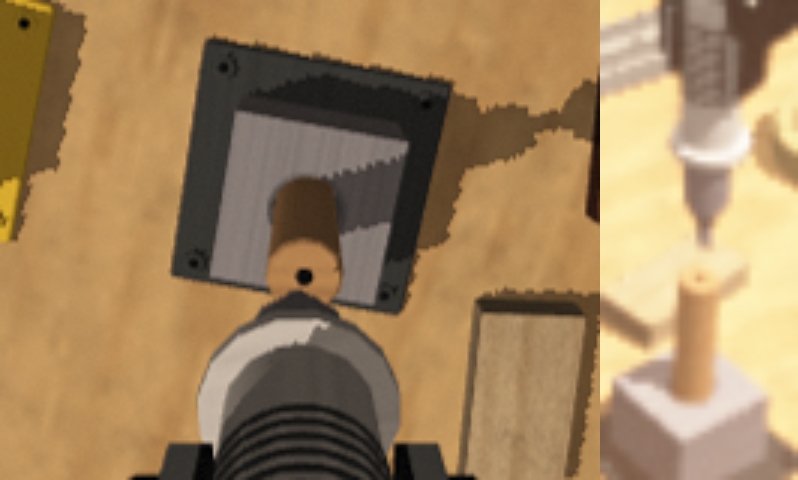

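The picture shows the dot at (317,192) with the plunger's tip just in front of it at about (317,197). The collar seems 2 to 3 mm off in -tool-y. I go lower and compare the tip and dot at nearly equal height.

Emit:
servo_tool(deltas=[[[0,0,-0.05,0],[0,0,-0.1,0],[0,0,-0.15,0],[0,0,-0.16,0],[0,0,-0.16,0]]])

```text
time: 21.85
eef_pos: [0.5809, -0.0159, 0.2308]
tcp_rot: [-0.096, 0.701, 0.096, 0.7]
contact_force: [0.8, 0.5, -1.0]
opening: 0.338
```

Run:
```python
from h import *
M,K,im=shot("w7");s=get_state();print(s["time"],s["eef_pos"],s["contact_force"])
x,y,z=s["eef_pos"];t=np.linspace(0,6.283,73)
def ring(c,r):
    P=np.array([wproj(M,K,[c[0]+r*np.cos(a),c[1]+r*np.sin(a),c[2]]) for a in t]);return np.round([*P.min(0),*P.max(0)],1)
o=z-.098
for n,r,h in(("tip",.004,0),("nose",.012,.02),("collar lo",.02,.06),("collar hi",.02,.066)):print(n,ring((x,y,o+h),r))
print("dowel",ring((.5811,-.0168,.126),.011),"dot",ring((.5811,-.0168,.126),.0025))
b=read_camera("scene");tp=read_camera("top")
print("scene tip",proj("scene",[x,y,o]),"dot",proj("scene",[.5811,-.0168,.126]))
A=cv2.resize(im[165:245,262:372],(550,400),interpolation=cv2.INTER_CUBIC);u,v=proj("scene",[x,y,.13]).astype(int);print(u,v)
B=cv2.resize(b[v-20:v+20,u-12:u+13],(250,400),interpolation=cv2.INTER_CUBIC);cv2.imwrite("pics/c7.png",np.hstack([A,B]))
```

```text
21.9 [ 0.5810891  -0.01597503  0.23115888] [-0.74336487  0.26823581 -1.42629645]
tip [311.6 195.4 322.  205.2]
nose [300.  193.3 333.7 224.9]
collar lo [283.3 201.  350.4 262.5]
collar hi [282.3 204.5 351.4 267.5]
dowel [302.7 185.  330.5 211.4] dot [313.4 195.3 319.7 201.3]
scene tip [343.06165085 192.49437145] dot [343.17225368 194.21299448]
343 193
```

View pics/c7.png

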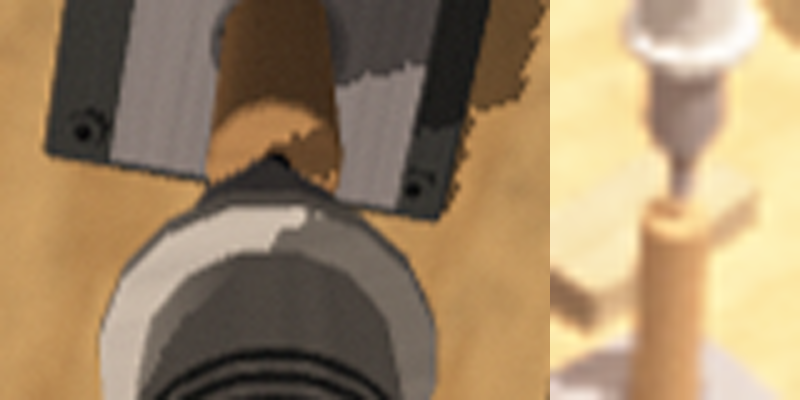

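The tip hides only the lower part of the dot, and the model agrees: tip at about (0.581,-0.017), dot at (0.581,-0.0168), with no visible tilt. In the scene view the tip sits about 1 mm toward -x/-y, so I nudge slightly and press down gently.

Emit:
servo_tool(deltas=[[[0.005,0.005,-0.02,0],[0.005,0.005,-0.04,0],[0.005,0.005,-0.06,0],[0.005,0.005,-0.08,0],[0.005,0.005,-0.08,0]]])

```text
time: 22.5
eef_pos: [0.5817, -0.0155, 0.2234]
tcp_rot: [-0.096, 0.7, 0.096, 0.701]
contact_force: [-0.5, -0.6, 0.4]
opening: 0.335
```

Emit:
servo_tool(deltas=[[[0,0,-0.01,0],[0,0,-0.02,0],[0,0,-0.02,0],[0,0,-0.02,0],[0,0,-0.02,0]]])

```text
time: 23.0
eef_pos: [0.5818, -0.0155, 0.2216]
tcp_rot: [-0.096, 0.7, 0.096, 0.701]
contact_force: [0.3, 0.6, 1.1]
opening: 0.336
```

Run:
```python
from h import *
f=[];z=[]
for i in range(8):
    s=get_state();f.append(s["contact_force"]);z.append(s["eef_pos"]);read_camera("wrist")
print(np.mean(f,0),np.std(f,0),np.mean(z,0),s["time"])
```

```text
[-0.30931888 -0.16184904  0.99477313] [0.56793741 0.36159451 0.27892413] [ 0.58171712 -0.01552488  0.22149318] 23.35
```

Force now about 2.5 N (1.0 plus 1.5 of tester weight), i.e. the plunger is about 2.3 mm in, which agrees with the geometry. Another 3.7 mm.

Emit:
servo_tool(deltas=[[[0,0,-0.01,0],[0,0,-0.02,0],[0,0,-0.03,0],[0,0,-0.037,0],[0,0,-0.037,0]]])

```text
time: 23.9
eef_pos: [0.5818, -0.0155, 0.2179]
tcp_rot: [-0.096, 0.7, 0.096, 0.701]
contact_force: [0.3, 0.3, 3.7]
opening: 0.337
```

Emit:
servo_tool(deltas=[[[0,0,0,0],[0,0,0,0],[0,0,0,0],[0,0,0,0],[0,0,0,0]]])

```text
time: 24.4
eef_pos: [0.5817, -0.0155, 0.2177]
tcp_rot: [-0.096, 0.7, 0.096, 0.701]
contact_force: [0.1, 0.5, 3.2]
opening: 0.336
```

Run:
```python
from h import *
f=[];z=[]
for i in range(8):
    s=get_state();f.append(s["contact_force"]);z.append(s["eef_pos"]);b=read_camera("scene")
print(np.mean(f,0),np.mean(z,0),s["time"],s["opening"])
im=read_camera("wrist")
u,v=343,192
B=cv2.resize(b[v-20:v+20,u-15:u+15],(300,400),interpolation=cv2.INTER_CUBIC)
A=cv2.resize(im[165:245,262:352],(450,400),interpolation=cv2.INTER_CUBIC);cv2.imwrite("pics/c8.png",np.hstack([A,B]))
```

```text
[ 0.2145021  -0.10184093  3.49541558] [ 0.58166437 -0.01551029  0.21766305] 24.75 0.33444461382504076
```

View pics/c8.png

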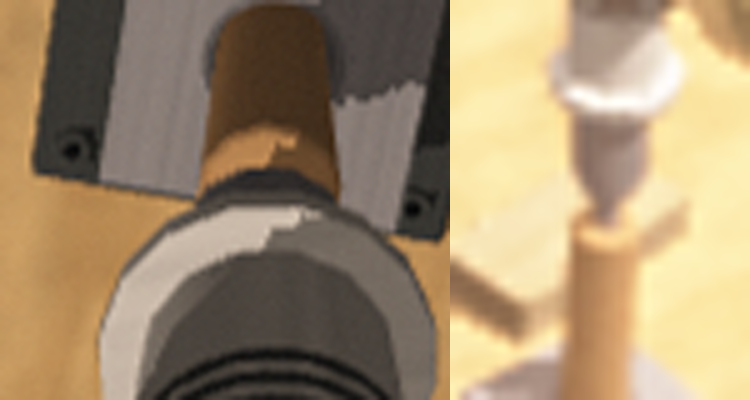

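The tester is seated on the dot: in the scene crop the plunger is at x≈607 with the dowel's axis at ≈602, under 1 mm apart. In the wrist crop the collar (268) is centred on the dowel (270). Push is about 5.0 N, so the plunger is about 6 mm in. Handing in.

```bash
python3 -c "
from plant import *
print(sign_off());s=get_state();print(s['time'],s['contact_force'],s['opening'])"
```

```text
the job is handed in; nothing more can be done
None
the job is handed in; nothing more can be done
```

I stood the longest dowel in the steel socket, let go of it, and handed the job in with the tester held upright on its dot at about half plunger travel. That took about 25 s of the 61 s; no verdict was reported.

- **Dowel:** it was the leftmost in the rack. It touched the socket floor at the expected height (about 5 N). After release its dot was within 0.5 px of where a dowel fully home should show it.
- **Tester:** the final push was about 5.0 N (3.5 N measured, plus about 1.5 N of tester weight). That puts the plunger about 6.3 mm in, and the geometry gives the same. In the last pictures the plunger was within about 1 mm of the dowel's axis, with no visible tilt.
- **Small disagreements:**
  - The wrist camera sat 1–2 px off the fixed cameras.
  - Before the last nudge, the scene view put the tip about 1 mm farther from the dot than the wrist view did.
  - The wrist-camera `recognise` call for the socket reported only the yellow look-alike, so I did not use it.
- **Not checked:** I did not take a final picture of the other two dowels or the bystanders. No unexpected contact forces appeared during the moves.

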